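Load the flanged bush and present its pot at the pointer

TASK

Take the flanged bush out of the pocket tray and set it in the square pot of the parts turntable. Then grip the turntable's upright post and turn the turntable until the square pot is lined up with the steel pointer on its base, and hold it still there: finish still gripping the post. Leave the other parts in the tray, the tin and the screwdriver where they are.

Things in the scene. Friction and masses are not known exactly. Their poses are not given: they have to be found in the camera images.
- tray: Fixed black pocket tray, 124 x 124 mm, 12 mm high, 2 x 2 square pockets 56 mm wide with 4 mm walls and a 4 mm floor; origin at the centre of its underside, x and y along its sides. Three small steel parts stand in three pockets, one is empty; which part is in which pocket changes, and each may stand some mm off its pocket's centre.
- bush: Loose flanged steel bush (the part to move), about 60 g, standing on its flange: a 30 mm diameter, 6 mm thick flange at the bottom and a 16 mm diameter plain round body above it, 36 mm high in all; origin at the centre of its underside, z up along its axis. It is the only part with a flange.
- nut: Loose long hexagon nut of steel, 22 mm across corners, 30 mm high, standing in a tray pocket; origin at the centre of its underside. To be left alone.
- roller: Loose plain steel roller, 20 mm diameter, 32 mm high, standing in a tray pocket; origin at the centre of its underside. To be left alone.
- base: Fixed dark steel base under the turntable; origin on the turntable's axis at bench level. Its -x axis points to the pointer, a three-cornered steel block (top 30 mm above the bench) on a flat tongue, about 160 mm from the axis just outside the disc's rim on the side towards the robot, its tip towards the axis.
- front (a point): Point of the base where the middle of the square pot must come: 90 mm from the axis on the line from axis to pointer, 36 mm above the bench. Does not turn with the disc.
- turntable: Grey disc, 260 mm diameter, top 32 mm above the bench; carries a square pot, four round pots (62 mm wide, 24 mm high, nuts and washers in them) and a post. Turns either way without stops about the vertical axis through its origin (20 mm above the bench), with light friction (about 1 N at the post); stays where left. With the square pot at the pointer its yaw equals the base's.
- square_pot (a point): Centre of the inner floor of the square aluminium pot on the turntable, 90 mm from the axis, on the disc's -x side; floor 36 mm above the bench. Pot 66 x 66 mm outside, 60 x 60 mm inside, rim 20 mm above this floor (56 mm above the bench).
- post: Upright round steel post on the disc, its sleeve free to spin about the post's own axis, 16 mm diameter, 75 mm high, 90 mm from the axis, straight across the axis from the square pot; origin at its foot on the disc's top, 32 mm above the bench (top of the post 107 mm above the bench). It can be carried round with the gripper's yaw kept. Round pots leave 37 mm beside it and end 51 mm below its top.
- tin: Loose steel tin, 72 mm diameter, 75 mm high, standing on the bench beyond the tray; origin at the centre of its underside. To be left alone.
- driver: Loose screwdriver, 200 mm long, lying on the bench left of the turntable. To be left alone.

How it is judged:
By the outcome, as a careful person would: the job done as asked, in the order asked, and still so for the second after the job is handed in, while the arm keeps its last pose, push and grip.
It also fails if it takes over 58 s, if anything falls off the work surface, if the arm or the gripper's body presses on something with over 40 N, if the wrist force passes 120 N, or if a joint passes its speed limit or range.

ROBOT

A 6-joint arm with a two-finger parallel gripper is mounted at the origin on the work surface. World frame = base frame: x ahead of the robot, y to its left, z up, the work surface at z = 0. Lengths are in m, angles in degrees, forces in N, time in s.
With the tool pointing down it reaches from about 0.3 to 0.75 m from the base axis. Payload 8.5 kg.
Tool frame: the origin (TCP) lies midway between the tips of the shut fingers; the grasp point (between the pads) lies 19 mm behind it; z points along the fingers, y is the line along which they close (so a half turn about z gives the same grasp; the last joint's range is limited). The gripper opens to 85 mm and grips with 20 to 120 N. Pads are 22 mm wide; open, the fingers measure 114 mm over their backs; the gripper's body (76 mm by 85 mm) begins 54 mm behind the grasp point. The pads swing forward as they close: fully open they stand 13 mm farther back than shut.
Start: joints at [62.55, 21.807, 74.336, -0, 83.858, -12.336], TCP at [0.143, 0.531, 0.231] pointing down, gripper open.
Joint ranges: [-178.18, 178.18], [-50.72, 133.34], [12.68, 142.11], [-81.47, 261.47], [9.98, 163.14], [-165.26, 165.26]. Speed limits (degrees/s): [136.94, 136.94, 180, 180, 180, 180].

INTERFACE

Orientations are given as a 3x3 rotation matrix whose columns are the frame's x, y, z axes.
In Python, from rig import monitor, optics, close_job, models gives the robot as it stands.
- The arm moves only by the tool step_arm, never from a script. Its arguments are lists of equal length, an entry for each row: "fingers": the closure, from -1 (fully open) to 1 (shut); "travel": the shift along the tool's x, y, z scaled (see below), a list of three; "twist": the turn about the tool's z scaled (see below). In form: {"fingers": [fingers, ...], "travel": [[tx, ty, tz], ...], "twist": [twist, ...]}. A call has 1 to 10 rows; each row shifts and turns the commanded pose from where the row before left it, along the tool's axes as they then stand; what a row does not reach is not made up. The controller multiplies each number of a shift by 100 mm and each number of a turn by pi rad. A row lasts 1/8 s, in which the tool goes at most 62.5 mm and 10.7 degrees, less where a joint would pass 70% of its speed; a pose out of reach is approached as far as the arm can. A call with a number of a shift or a turn outside -1 to 1 is refused whole. A call with a gripper value outside its range is refused whole. The fingers move at their own pace and stop on an object; "force" is the grip in N (left out, the last holds). Time passes only in rows, so rows that do not move let the fingers close. It gives the time, the measured TCP pose, the force, the opening and the grip force at its end, in the units of the state.
- monitor.observe(): the state, without advancing time (a new reading comes with each control period).
- optics.get_image(name): name is "scene" or "top"; returns (picture, depth): 400x640x3 uint8, blue, green, red; 400x640 float32, m along the optical axis (not along the pixel's ray), 0 where there is no reading.
- optics.get_calibration(name): a dict with "vertical_fov" (degrees; the focal length in pixels is half the picture's height over the tangent of half this angle, whatever the lens; pixels are square), "cx", "cy" (the principal point, pixels), "distortion" ([k1, k2, p1, p2, k3] as OpenCV has them; the pictures are not rectified), "world_from_camera" (4x4, takes a point from camera to world coordinates). Camera axes: x right, y up, looking along -z (the intrinsics and any distortion apply to the point x, -y, -z); pixel columns grow to the right and rows downward; lengths in m; the calibration is good to about 2 mm. A picture is of the moment at which its call begins. get_calibration takes no time and is no camera call.
- close_job(): hands the job in; it is judged then, once.
Trained networks look in the newest picture that a camera, given by its name, has taken for a name from the list of things; names that differ only in an ending like _2 or _b are one class to them, and where a whole thing is asked for, a point or a joint stands for the part that bears it (a point fixed in the world has none). Each returns a list of dicts, best first, with "confidence" (0 to 1); they miss things now and then, are a little off and sometimes report something else, mostly with a low value. They report only what shows in the picture. A call takes as long as a camera call.
- models.trace(camera, query): "mask" (400x640 bool, what is visible of it) and "point" ([column, row] in pixels, amid what is visible of it).
- models.landmark_of(camera, query): "point" ([column, row] in pixels: a listed point, or the origin of a listed thing).
The state is a dict: "time_s": time; "q": joint angles; "qvel": joint speeds; "joint_efforts": joint torques, N m; "position": TCP position; "tool_rot": TCP orientation; "ft_force": force on the tool from outside, world axes, zero at the start; "wrist_torque": the same for the moment, N m; "grip_width": finger opening in m; "gripper_force": force on a finger pad.
Only numpy, scipy, OpenCV 4.12 (cv2) and the standard library are available. Lean on these libraries where they do the work, as an engineer would, in place of code of your own. Each camera call takes 0.05 s, during which the arm holds its last target. There are 200 camera calls.

## Working session

There is one attempt and no reset: what is moved stays moved. The work goes in short steps, Python scripts to look and compute and a tool call to move; the robot and the scene stay as the last step left them, time stands still between calls to the robot, and variables do not carry over. Pictures are saved under pics/ and viewed, at most 10 in all, crops included, and the job is handed in when it is done.

Besides the shell and the picture viewer there is one more tool, called after "Request:" by a JSON object that holds its "fn" and its "kwargs". step_arm: Moves the arm, as the interface text tells. Its arguments: {"type":"object","properties":{"fingers":{"type":"array","items":{"type":"number"}},"travel":{"type":"array","items":{"type":"array","items":{"type":"number"}}},"twist":{"type":"array","items":{"type":"number"}},"force":{"type":"number"}},"required":["fingers","travel","twist"]}

```bash
mkdir -p pics; ls
cat > h.py <<'E'
import numpy as np, cv2
from rig import monitor, optics, close_job, models
def K(c):
    f=200/np.tan(np.radians(c["vertical_fov"])/2)
    return np.array([[f,0,c["cx"]],[0,f,c["cy"]],[0,0,1.]])
def ray(name,px):
    c=optics.get_calibration(name)
    u=cv2.undistortPoints(np.array(px,float).reshape(-1,1,2),K(c),np.array(c["distortion"],float)).reshape(-1,2)
    T=np.array(c["world_from_camera"])
    d=np.c_[u[:,0],-u[:,1],-np.ones(len(u))]
    return T[:3,3],d@T[:3,:3].T
def at_z(name,px,z):
    o,d=ray(name,px); return o+d*((z-o[2])/d[:,2])[:,None]
def cloud(name,depth,mask):
    v,u=np.nonzero(mask&(depth>0)); o,d=ray(name,np.c_[u,v]); return o+d*depth[v,u][:,None]
E
python3 - <<'E'
from h import *
for n in("scene","top"):
    p,d=optics.get_image(n); cv2.imwrite(f"pics/{n}0.png",p)
    print(n,np.round(optics.get_calibration(n)["world_from_camera"],3).tolist())
    for q in("bush","square_pot","post","turntable","base","tray","nut","roller","tin","driver"):
        for r in models.landmark_of(n,q)[:2]: print(q,np.round(r["point"],1),round(r["confidence"],2))
E
```

```text
pics
scene [[-0.677, -0.512, 0.528, 1.219], [0.736, -0.484, 0.474, 0.629], [0.013, 0.71, 0.705, 0.905], [0.0, 0.0, 0.0, 1.0]]
bush [274.2 161.1] 0.66
square_pot [317.8 227. ] 0.79
post [374.6 208.9] 0.61
turntable [348.  221.2] 0.8
base [344.7 228. ] 0.66
base [241.7 200.6] 0.27
tray [270.2 151.9] 0.76
tray [348.  220.7] 0.5
nut [255.6 156.6] 0.54
nut [374.  206.1] 0.52
roller [287.8 149.2] 0.47
tin [241.3 199.5] 0.9
driver [449.2 250.1] 0.6
top [[-0.027, 0.988, -0.153, 0.445], [-1.0, -0.024, 0.017, 0.087], [0.013, 0.153, 0.988, 0.968], [0.0, 0.0, 0.0, 1.0]]
bush [440.8 223.6] 0.51
square_pot [302.  171.3] 0.77
post [274.6 243.3] 0.39
turntable [289.  209.1] 0.65
base [289.5 209.8] 0.97
base [176.8 262.8] 0.59
tray [459.7 229.9] 0.73
nut [470.  217.6] 0.56
roller [452.1 249. ] 0.46
tin [412.6 146.8] 0.61
driver [174.1 262.3] 0.9
driver [291.5 206.3] 0.38
```

View pics/top0.png

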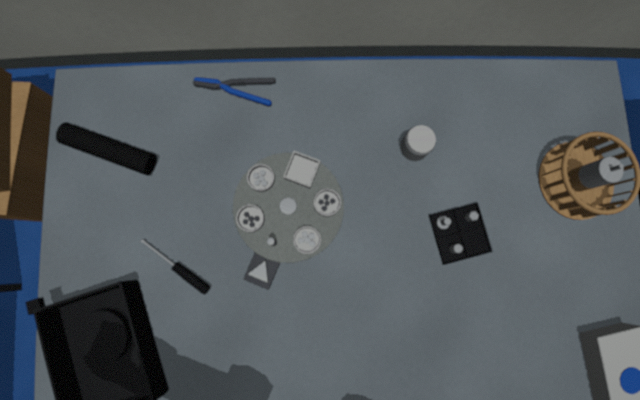

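View pics/scene0.png

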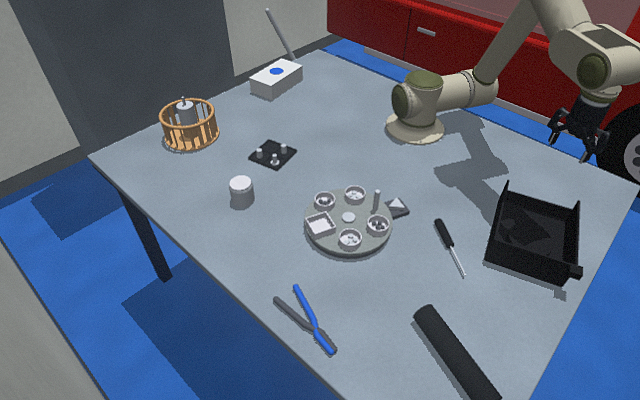

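The top view shows the flanged bush at about (443,222) in the tray. The nut and roller are at about (473,216) and (458,249). The square pot is at (302,169), on the far side of the disc, with the post at (271,240) and the pointer at (262,270). The disc therefore needs roughly a half turn.

Run:
```python
from h import *
P={}
for n in("top","scene"):
    p,d=optics.get_image(n)
    for q in("bush","nut","roller","post","square_pot","turntable","base","tray","tin"):
        rs=models.trace(n,q)
        for r in rs[:1]:
            c=cloud(n,d,r["mask"])
            print(n,q,round(r["confidence"],2),np.round(r["point"]),r["mask"].sum(), "med",np.round(np.median(c,0),4),"z5/95",np.round(np.percentile(c[:,2],[5,95]),3),"xmid",np.round((np.percentile(c,2,axis=0)+np.percentile(c,98,axis=0))[:2]/2,4))
    for q,z in(("bush",0.004),("square_pot",.036),("post",.032),("turntable",.02),("base",0),("tray",0),("nut",.004),("roller",.004),("tin",0)):
        r=models.landmark_of(n,q)
        if r: print(n,q,round(r[0]["confidence"],2),np.round(at_z(n,[r[0]["point"]],z)[0],4))
    if n=="top":
        cv2.imwrite("pics/crop1.png",np.hstack([cv2.resize(p[195:270,420:500],(426,400),interpolation=cv2.INTER_CUBIC),cv2.resize(p[140:295,225:350],(323,400),interpolation=cv2.INTER_CUBIC)]))
```

```text
top bush 0.45 [441. 226.] 122 med [ 0.5219 -0.2232  0.0142] z5/95 [0.009 0.042] xmid [ 0.5224 -0.2249]
top nut 0.55 [469. 216.] 109 med [ 0.5334 -0.2887  0.0328] z5/95 [0.005 0.037] xmid [ 0.5346 -0.2922]
top post 0.6 [273. 240.] 44 med [0.4822 0.1714 0.1064] z5/95 [0.079 0.11 ] xmid [0.4825 0.1733]
top turntable 0.62 [290. 206.] 9594 med [0.564  0.1396 0.0338] z5/95 [0.03  0.055] xmid [0.5663 0.1399]
top base 0.6 [282. 210.] 10358 med [0.5551 0.1489 0.0335] z5/95 [0.019 0.055] xmid [0.5433 0.1409]
top tray 0.71 [460. 234.] 2344 med [ 0.491  -0.2708  0.0058] z5/95 [0.003 0.014] xmid [ 0.4948 -0.2681]
top tin 0.78 [418. 142.] 951 med [ 0.7017 -0.1619  0.0743] z5/95 [0.016 0.078] xmid [ 0.7063 -0.166 ]
top bush 0.46 [ 0.5262 -0.2199  0.004 ]
top square_pot 0.79 [0.6395 0.1046 0.036 ]
top post 0.6 [0.4869 0.1782 0.032 ]
top turntable 0.95 [0.5709 0.1384 0.02  ]
top base 0.7 [0.5647 0.1461 0.    ]
top tray 0.91 [ 0.5113 -0.2637  0.    ]
top nut 0.5 [ 0.5356 -0.2924  0.004 ]
top roller 0.43 [ 0.4596 -0.2479  0.004 ]
top tin 0.64 [ 0.7112 -0.1703 -0.    ]
scene bush 0.58 [276. 161.] 55 med
[... 572 characters left out ...]
0.5745 0.1444]
scene base 0.75 [348. 221.] 5403 med [0.5756 0.1609 0.0333] z5/95 [0.012 0.056] xmid [0.5525 0.1464]
scene tray 0.72 [271. 152.] 635 med [ 0.4938 -0.2679  0.0057] z5/95 [0.001 0.013] xmid [ 0.4979 -0.2658]
scene tin 0.93 [240. 194.] 660 med [ 0.7215 -0.1508  0.0622] z5/95 [0.009 0.077] xmid [ 0.7152 -0.166 ]
scene bush 0.62 [ 0.5243 -0.2312  0.004 ]
scene square_pot 0.63 [0.6598 0.1111 0.036 ]
scene post 0.5 [0.4802 0.1743 0.032 ]
scene turntable 0.89 [0.5752 0.1476 0.02  ]
scene base 0.56 [0.5789 0.1314 0.    ]
scene tray 0.94 [ 0.4995 -0.2761  0.    ]
scene nut 0.57 [ 0.5402 -0.3067  0.004 ]
scene roller 0.48 [ 0.459  -0.2377  0.004 ]
scene tin 0.66 [ 0.7167 -0.1705  0.    ]
```

View pics/crop1.png

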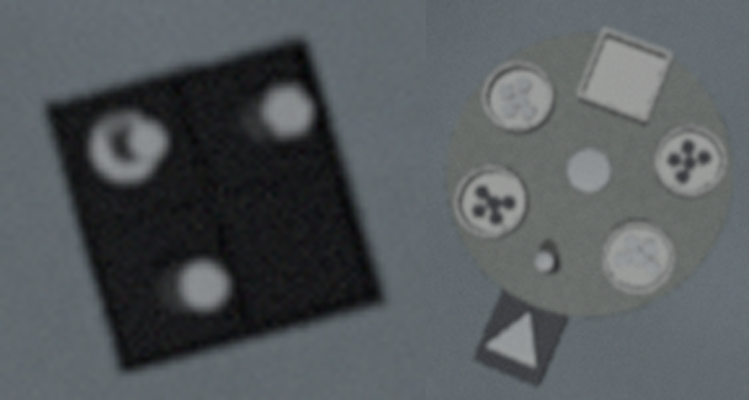

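```bash
cat > m.py <<'E'
from h import *
from scipy.optimize import least_squares
def circ(p):
    r=least_squares(lambda a:np.hypot(p[:,0]-a[0],p[:,1]-a[1])-a[2],[*p.mean(0)[:2],.1],loss="soft_l1",f_scale=.002); return r.x
def clouds():
    out={}
    for n in("top","scene"):
        p,d=optics.get_image(n)
        c=cloud(n,d,np.ones(d.shape,bool)); v,u=np.nonzero(d>0); out[n]=(c,p[v,u].astype(int),p,d)
    return out
def near(c,x,y,r,z0,z1): return c[(np.hypot(c[:,0]-x,c[:,1]-y)<r)&(c[:,2]>z0)&(c[:,2]<z1)]
def rect(c): 
    r=cv2.minAreaRect((c[:,:2]*1000).astype(np.float32)); return np.round(r[0],1),np.round(r[1],1),round(r[2],1)
E
python3 - <<'E'
from m import *
for n,(c,col,p,d) in clouds().items():
    print(n)
    t=near(c,.57,.142,.16,.027,.036); a=np.arctan2(t[:,1]-.142,t[:,0]-.57); r=np.hypot(t[:,1]-.142,t[:,0]-.57)
    b=(a*36/np.pi).astype(int); rim=np.array([t[b==k][np.argmax(r[b==k])] for k in np.unique(b)])
    print("disc",np.round(circ(rim),4),len(rim))
    hub=near(c,.57,.142,.03,.034,.08); print("hub",len(hub), hub.mean(0) if len(hub) else 0)
    print("pot",rect(near(c,.65,.112,.06,.050,.062)))
    print("post top",near(c,.485,.175,.03,.100,.112).mean(0))
    g=near(c,.42,.2,.05,.026,.04); print("ptr",len(g),g.mean(0) if len(g) else 0)
    print("tray",rect(near(c,.498,-.267,.1,.0095,.0135)))
    for k,(x,y) in dict(bush=(.525,-.225),nut=(.534,-.29),roll=(.46,-.248)).items():
        q=near(c,x,y,.025,.033,.045); print(k,len(q),np.round(q.mean(0),4),np.round((q.min(0)+q.max(0))/2,4))
    q=near(c,.525,-.225,.025,.0085,.013);print("flange",len(q),np.round(q.mean(0),4))
E
```

```text
top
disc [0.5664 0.1407 0.1289] 71
hub 295 [0.56722223 0.14104623 0.03922609]
pot (array([650.3, 106.2]), array([66.1, 67.3]), 67.7)
post top [0.48358487 0.17444264 0.10681348]
ptr 383 [0.43639619 0.1970595  0.03156533]
tray (array([ 495.2, -268. ]), array([123.1, 126.1]), 13.0)
bush 42 [ 0.5228 -0.2266  0.0406] [ 0.5223 -0.2269  0.0388]
nut 59 [ 0.5352 -0.292   0.0355] [ 0.5349 -0.2927  0.0364]
roll 52 [ 0.4595 -0.2483  0.0371] [ 0.4594 -0.2483  0.037 ]
flange 70 [ 0.525  -0.221   0.0108]
scene
disc [0.5686 0.1419 0.1288] 71
hub 137 [0.57017456 0.14289869 0.0389679 ]
pot (array([651.2, 107.6]), array([70.3, 67.3]), 68.2)
post top [0.48484406 0.17538432 0.10520546]
ptr 165 [0.43601373 0.19886019 0.03049506]
tray (array([ 497.5, -265.9]), array([129.1, 123.9]), 13.0)
bush 18 [ 0.5241 -0.2259  0.0399] [ 0.5234 -0.2272  0.039 ]
nut 4 [ 0.5395 -0.2894  0.0348] [ 0.5384 -0.2901  0.0351]
roll 18 [ 0.4609 -0.248   0.037 ] [ 0.4604 -0.2484  0.0373]
flange 32 [ 0.531  -0.2228  0.0107]
```

```bash
cat > go.py <<'E'
from h import *
import sys
# usage: x y z yawY(deg, direction of tool y)
s=monitor.observe(); R=np.array(s["tool_rot"]); p=np.array(s["position"])
x,y,z,a=map(float,sys.argv[1:5])
cur=np.degrees(np.arctan2(R[1,1],R[0,1])); da=(a-cur+90)%180-90
print("t",s["time_s"],"p",np.round(p,4),"yawy",round(cur,1),"q6",round(s["q"][5],1),"w",s["grip_width"],"f",s["gripper_force"],"ft",np.round(s["ft_force"],1),"tilt",np.round(R[2],3))
# tool z down -> positive twist lowers world yaw
print("travel(units)",np.round(R.T@(np.array([x,y,z])-p)*10,3),"x axis",np.round(R[:,0],2),"y axis",np.round(R[:,1],3),"twist deg(tool)",round(-da,1),"units",round(-da/180,4))
E
python3 go.py .5232 -.2265 .10 60
```

```text
t 3.1 p [0.1434 0.531  0.2313] yawy 74.9 q6 -12.3 w 0.08554502212856818 f 0.0 ft [0.5 0.  0. ] tilt [ 0. -0. -1.]
travel(units) [-5.642 -6.322  1.313] x axis [-0.97  0.26  0.  ] y axis [ 0.261  0.965 -0.   ] twist deg(tool) 14.9 units 0.0827
```

Request:
{"fn": "step_arm", "kwargs": {"fingers": [-0.1,-0.1,-0.1,-0.1,-0.1,-0.1,-0.1,-0.1,-0.1,-0.1], "travel": [[-0.38,-0.43,0],[-0.38,-0.43,0],[-0.38,-0.43,0],[-0.38,-0.43,0],[-0.38,-0.43,0],[-0.38,-0.43,0],[-0.38,-0.43,0],[-0.38,-0.43,0],[-0.38,-0.43,0],[-0.38,-0.43,0]], "twist": [0,0,0,0,0,0,0,0,0,0], "force": 40}}

```text
time_s: 4.35
position: [0.3987, 0.0148, 0.2316]
tool_rot: [[-0.965, 0.261, 0.001], [0.261, 0.965, -0.0], [-0.001, 0.0, -1.0]]
ft_force: [0.7, 0.5, 0.5]
grip_width: 0.0466
gripper_force: 0.0
```

```bash
python3 go.py .5232 -.2265 .10 60
```

```text
t 4.35 p [0.3987 0.0148 0.2316] yawy 74.9 q6 -89.9 w 0.04658951995194024 f 0.0 ft [0.7 0.5 0.5] tilt [-0.001  0.    -1.   ]
travel(units) [-1.831 -2.004  1.317] x axis [-0.97  0.26 -0.  ] y axis [0.261 0.965 0.   ] twist deg(tool) 14.9 units 0.0825
```

Request:
{"fn": "step_arm", "kwargs": {"fingers": [-0.1,-0.1,-0.1,-0.1,-0.1,-0.1,-0.1,-0.1], "travel": [[-0.36,-0.4,0],[-0.36,-0.4,0],[-0.36,-0.4,0.1],[-0.36,-0.4,0.3],[-0.36,-0.4,0.5],[0,0,0.4],[0,0,0],[0,0,0]], "twist": [0,0,0,0,0,0.041,0.041,0]}}

```text
time_s: 5.35
position: [0.5162, -0.2162, 0.1086]
tool_rot: [[-0.868, 0.497, -0.0], [0.497, 0.868, 0.0], [0.0, 0.0, -1.0]]
ft_force: [0.1, -0.8, 0.1]
grip_width: 0.0471
gripper_force: 0.0
```

```bash
python3 go.py .5232 -.2265 .013 60
python3 - <<'E'
from m import *
p,d=optics.get_image("top"); cv2.imwrite("pics/top2.png",cv2.resize(p[150:300,360:560],(800,600),interpolation=cv2.INTER_CUBIC))
p,d=optics.get_image("scene"); cv2.imwrite("pics/sc2.png",cv2.resize(p[90:210,200:360],(800,600),interpolation=cv2.INTER_CUBIC))
E
```

```text
t 5.35 p [ 0.5162 -0.2162  0.1086] yawy 60.2 q6 -95.0 w 0.04706939524499924 f 0.0 ft [ 0.1 -0.8  0.1] tilt [ 0.  0. -1.]
travel(units) [-0.112 -0.054  0.956] x axis [-0.87  0.5   0.  ] y axis [0.497 0.868 0.   ] twist deg(tool) 0.2 units 0.001
```

View pics/sc2.png

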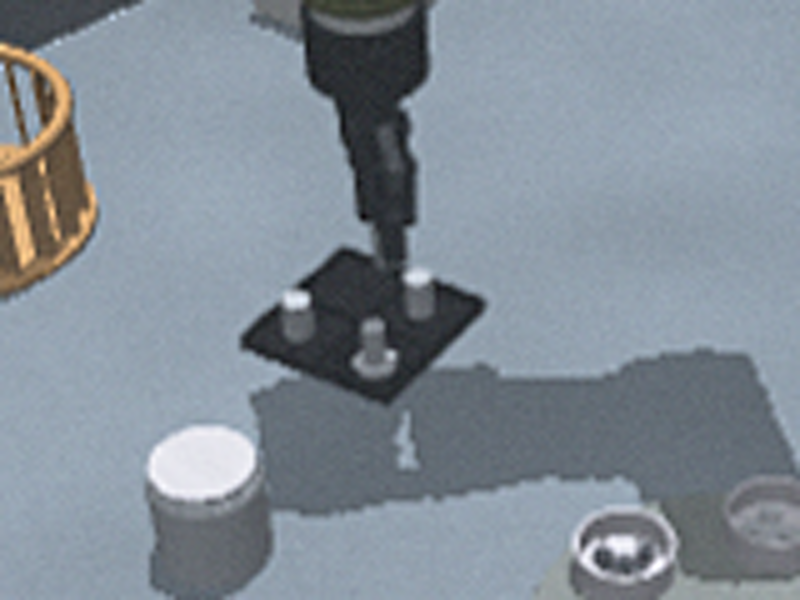

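The scene view shows the gripper above the tray, with the bush (about (372,350) in this crop) standing clear. Next I correct the offset and go down.

Request:
{"fn": "step_arm", "kwargs": {"fingers": [-0.1,-0.1,-0.1,-0.1,-0.1], "travel": [[-0.112,-0.054,0],[0,0,0.3],[0,0,0.2],[0,0,0],[0,0,0]], "twist": [0,0,0,0,0]}}

```text
time_s: 6.08
position: [0.5238, -0.227, 0.0598]
tool_rot: [[-0.867, 0.498, 0.001], [0.498, 0.867, -0.001], [-0.002, -0.0, -1.0]]
ft_force: [-0.1, 0.1, -0.2]
grip_width: 0.0468
gripper_force: 0.0
```

```bash
python3 go.py .5232 -.2265 .013 60
```

```text
t 6.075 p [ 0.5238 -0.227   0.0598] yawy 60.1 q6 -95.5 w 0.046844837777173784 f 0.0 ft [-0.1  0.1 -0.2] tilt [-0.002 -0.    -1.   ]
travel(units) [0.008 0.001 0.468] x axis [-0.87  0.5  -0.  ] y axis [ 0.498  0.867 -0.   ] twist deg(tool) 0.1 units 0.0008
```

Request:
{"fn": "step_arm", "kwargs": {"fingers": [-0.1,-0.1,-0.1,-0.1,0.9,0.9,0.9,0.9,0.9,0.9], "travel": [[0.008,0,0.15],[0,0,0.15],[0,0,0.155],[0,0,0],[0,0,0],[0,0,0],[0,0,0],[0,0,0],[0,0,0],[0,0,0]], "twist": [0,0,0,0,0,0,0,0,0,0], "force": 50}}

```text
time_s: 7.32
position: [0.5228, -0.2261, 0.0139]
tool_rot: [[-0.867, 0.498, 0.001], [0.498, 0.867, -0.001], [-0.001, -0.0, -1.0]]
ft_force: [-0.5, 0.3, 5.3]
grip_width: 0.0145
gripper_force: 48.8
```

```bash
python3 go.py .651 .107 .12 67.9
```

```text
t 7.325 p [ 0.5228 -0.2261  0.0139] yawy 60.1 q6 -95.4 w 0.014451729986528866 f 48.8366836309433 ft [-0.5  0.3  5.3] tilt [-0.001 -0.    -1.   ]
travel(units) [ 0.547  3.527 -1.062] x axis [-0.87  0.5  -0.  ] y axis [ 0.498  0.867 -0.   ] twist deg(tool) -7.8 units -0.0432
```

Request:
{"fn": "step_arm", "kwargs": {"fingers": [0.9,0.9,0.9,0.9,0.9,0.9], "travel": [[0,0,-0.1],[0,0,-0.25],[0,0,-0.35],[0,0,-0.4],[0,0,-0.2],[0,0,0]], "twist": [0,0,0,0,0,0]}}

```text
time_s: 8.07
position: [0.5228, -0.2262, 0.1447]
tool_rot: [[-0.867, 0.498, 0.002], [0.498, 0.867, -0.002], [-0.003, -0.0, -1.0]]
ft_force: [-0.3, -0.1, -1.0]
grip_width: 0.0145
gripper_force: 48.7
```

```bash
python3 go.py .651 .107 .13 67.9
python3 - <<'E'
from m import *
p,d=optics.get_image("scene"); cv2.imwrite("pics/sc3.png",cv2.resize(p[60:210,200:360],(640,600),interpolation=cv2.INTER_CUBIC))
E
```

```text
t 8.075 p [ 0.5228 -0.2262  0.1447] yawy 60.1 q6 -95.4 w 0.014492306254920807 f 48.71998965740204 ft [-0.3 -0.1 -1. ] tilt [-0.003 -0.    -1.   ]
travel(units) [0.548 3.528 0.144] x axis [-0.87  0.5  -0.  ] y axis [ 0.498  0.867 -0.   ] twist deg(tool) -7.8 units -0.0432
```

View pics/sc3.png

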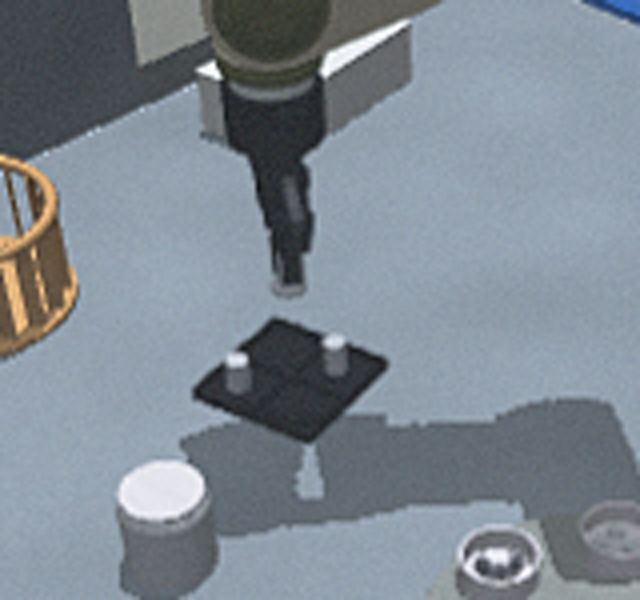

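The bush is held upright at about (290,290), and the nut and roller are undisturbed. I now move over to the pot.

Request:
{"fn": "step_arm", "kwargs": {"fingers": [0.9,0.9,0.9,0.9,0.9,0.9,0.9,0.9,0.9,0.9], "travel": [[0.03,0.2,0],[0.06,0.4,0],[0.07,0.45,0],[0.07,0.45,0],[0.07,0.45,0],[0.07,0.45,0],[0.07,0.45,0],[0.06,0.4,0],[0.05,0.28,0],[0,0,0]], "twist": [0,0,0,0,0,0,0,0,-0.0432,0]}}

```text
time_s: 9.38
position: [0.6501, 0.1104, 0.1416]
tool_rot: [[-0.928, 0.373, -0.002], [0.373, 0.928, 0.0], [0.002, -0.001, -1.0]]
ft_force: [-0.2, 0.7, -1.2]
grip_width: 0.0144
gripper_force: 48.9
```

```bash
python3 go.py .651 .107 .048 67.9
```

```text
t 9.375 p [0.6501 0.1104 0.1416] yawy 68.1 q6 -68.7 w 0.014428302951634431 f 48.85122299194336 ft [-0.2  0.7 -1.2] tilt [ 0.002 -0.001 -1.   ]
travel(units) [-0.024 -0.028  0.936] x axis [-0.93  0.37  0.  ] y axis [ 0.373  0.928 -0.001] twist deg(tool) 0.2 units 0.0011
```

Request:
{"fn": "step_arm", "kwargs": {"fingers": [0.9,0.9,0.9,0.9,0.9,0.9,0.9], "travel": [[-0.024,-0.028,0.1],[0,0,0.25],[0,0,0.25],[0,0,0.2],[0,0,0.1],[0,0,0],[0,0,0]], "twist": [0,0,0,0,0,0,0]}}

```text
time_s: 10.25
position: [0.6521, 0.1038, 0.0541]
tool_rot: [[-0.926, 0.377, 0.001], [0.377, 0.926, -0.0], [-0.001, 0.0, -1.0]]
ft_force: [-0.6, 0.5, -0.7]
grip_width: 0.0143
gripper_force: 48.8
```

```bash
python3 go.py .651 .107 .0465 67.9
```

```text
t 10.25 p [0.6521 0.1038 0.0541] yawy 67.9 q6 -69.1 w 0.014284319493926919 f 48.835278153419495 ft [-0.6  0.5 -0.7] tilt [-0.001  0.    -1.   ]
travel(units) [0.023 0.026 0.076] x axis [-0.93  0.38 -0.  ] y axis [0.377 0.926 0.   ] twist deg(tool) -0.0 units -0.0002
```

Request:
{"fn": "step_arm", "kwargs": {"fingers": [0.9,0.9,0.9,0.9], "travel": [[0.023,0.026,0.03],[0,0,0.025],[0,0,0.015],[0,0,0]], "twist": [0,0,0,0]}}

```text
time_s: 10.75
position: [0.6506, 0.1073, 0.0461]
tool_rot: [[-0.927, 0.376, -0.0], [0.376, 0.927, -0.0], [0.0, -0.0, -1.0]]
ft_force: [0.5, 0.2, -1.0]
grip_width: 0.0142
gripper_force: 48.8
```

```bash
python3 go.py .651 .107 .0455 67.9
```

```text
t 10.75 p [0.6506 0.1073 0.0461] yawy 67.9 q6 -68.8 w 0.014178944932557355 f 48.834993839263916 ft [ 0.5  0.2 -1. ] tilt [ 0. -0. -1.]
travel(units) [-0.005 -0.001  0.006] x axis [-0.93  0.38  0.  ] y axis [ 0.376  0.927 -0.   ] twist deg(tool) -0.0 units -0.0
```

Request:
{"fn": "step_arm", "kwargs": {"fingers": [0.9,0.9,0.9], "travel": [[0,0,0.01],[0,0,0],[0,0,0]], "twist": [0,0,0]}}

```text
time_s: 11.12
position: [0.6507, 0.1073, 0.0453]
tool_rot: [[-0.927, 0.376, 0.0], [0.376, 0.927, -0.0], [-0.0, 0.0, -1.0]]
ft_force: [-0.5, -0.7, 0.2]
grip_width: 0.0141
gripper_force: 48.8
```

Request:
{"fn": "step_arm", "kwargs": {"fingers": [0.9,0.9,0.9], "travel": [[0,0,0.01],[0,0,0],[0,0,0]], "twist": [0,0,0]}}

```text
time_s: 11.5
position: [0.6508, 0.1073, 0.0449]
tool_rot: [[-0.927, 0.376, 0.001], [0.376, 0.927, -0.0], [-0.001, 0.0, -1.0]]
ft_force: [-2.2, 0.3, 6.0]
grip_width: 0.0144
gripper_force: 49.2
```

Request:
{"fn": "step_arm", "kwargs": {"fingers": [0.46,0.46,0.46,0.46,0.46,0.46,0.46,0.46], "travel": [[0,0,0],[0,0,0],[0,0,0],[0,0,-0.1],[0,0,-0.2],[0,0,-0.35],[0,0,-0.35],[0,0,0]], "twist": [0,0,0,0,0,0,0,0]}}

```text
time_s: 12.5
position: [0.6519, 0.1073, 0.1481]
tool_rot: [[-0.927, 0.376, 0.007], [0.376, 0.927, -0.0], [-0.006, 0.002, -1.0]]
ft_force: [1.1, -0.1, -0.6]
grip_width: 0.0231
gripper_force: 0.0
```

```bash
python3 go.py .651 .107 .145 67.9
python3 - <<'E'
from m import *
p,d=optics.get_image("scene"); cv2.imwrite("pics/sc4.png",cv2.resize(p[150:270,290:420],(650,600),interpolation=cv2.INTER_CUBIC))
E
```

```text
t 12.5 p [0.6519 0.1073 0.1481] yawy 67.9 q6 -68.8 w 0.02312572006272993 f 0.0 ft [ 1.1 -0.1 -0.6] tilt [-0.006  0.002 -1.   ]
travel(units) [ 0.007 -0.007  0.031] x axis [-0.93  0.38 -0.01] y axis [0.376 0.927 0.002] twist deg(tool) 0.0 units 0.0
```

View pics/sc4.png

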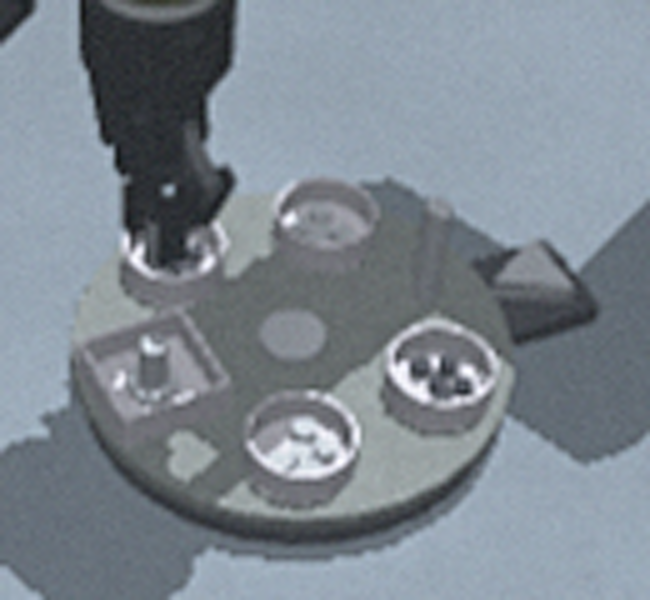

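The bush stands upright in the square pot at about (153,370), and the disc has not turned. Next is the post.

```bash
python3 go.py .4842 .175 .148 67.9
python3 - <<'E'
from m import *
for n,(c,col,p,d) in clouds().items():
    g=near(c,.436,.198,.045,.027,.034); print(n,"ptr",len(g),rect(g),np.round(g.mean(0),4))
    # tip: max projection toward axis
    tri=cv2.minEnclosingTriangle((g[:,:2]*1000).astype(np.float32).reshape(-1,1,2))[1].reshape(-1,2); print(np.round(tri,1).tolist())
    print("pot",rect(near(c,.65,.107,.06,.050,.060)),"post",near(c,.485,.175,.03,.100,.112).mean(0))
    tg=near(c,.42,.205,.06,.004,.024); print("tongue",rect(tg),len(tg))
E
```

```text
t 12.55 p [0.651  0.1073 0.1458] yawy 67.9 q6 -68.8 w 0.023259217648219463 f 0.0 ft [-0.3  0.5  0.2] tilt [-0.003  0.001 -1.   ]
travel(units) [ 1.8   -0.    -0.026] x axis [-0.93  0.38 -0.  ] y axis [0.376 0.927 0.001] twist deg(tool) 0.0 units 0.0
top ptr 0 (array([0., 0.]), array([0., 0.]), 0.0) [nan nan nan]<stdin>:3: RuntimeWarning: Mean of empty slice.
  ret = um.true_divide(
Traceback (most recent call last):
cv2.error: OpenCV(4.12.0) /io/opencv/modules/imgproc/src/min_enclosing_triangle.cpp:320: error: (-215:Assertion failed) !points.empty() in function 'findMinEnclosingTriangle'
```

Request:
{"fn": "step_arm", "kwargs": {"fingers": [-0.1,-0.1,-0.1,-0.1,-0.1,-0.1,-0.1,-0.1], "travel": [[0.2,0,0],[0.35,0,0],[0.4,0,0],[0.4,0,0],[0.3,0,0],[0.15,0,0],[0,0,0],[0,0,0]], "twist": [0,0,0,0,0,0,0,0]}}

```text
time_s: 13.65
position: [0.4848, 0.1746, 0.1441]
tool_rot: [[-0.926, 0.377, 0.0], [0.377, 0.926, -0.0], [-0.0, 0.0, -1.0]]
ft_force: [0.2, 0.5, -0.8]
grip_width: 0.0471
gripper_force: 0.0
```

```bash
python3 go.py .4842 .175 .064 67.9
python3 - <<'E'
from m import *
c,col,p,d=clouds()["scene"]
g=near(c,.436,.198,.045,.027,.034); print("ptr",len(g),np.round(g.mean(0),4))
if len(g):
    tri=cv2.minEnclosingTriangle((g[:,:2]*1000).astype(np.float32).reshape(-1,1,2))[1].reshape(-1,2); print(np.round(tri,1).tolist())
print("pot",rect(near(c,.65,.107,.06,.050,.060)),"post",near(c,.485,.175,.03,.100,.108).mean(0))
tg=near(c,.42,.205,.06,.004,.024); print("tongue",rect(tg),len(tg))
E
```

```text
t 13.65 p [0.4848 0.1746 0.1441] yawy 67.9 q6 -61.2 w 0.047099656751516034 f 0.0 ft [ 0.2  0.5 -0.8] tilt [-0.  0. -1.]
travel(units) [0.007 0.001 0.801] x axis [-0.93  0.38 -0.  ] y axis [0.377 0.926 0.   ] twist deg(tool) -0.0 units -0.0002
ptr 192 [0.4442 0.1993 0.031 ]
[[471.1000061035156, 139.89999389648438], [342.1000061035156, 228.1999969482422], [488.0, 237.5]]
pot (array([650.7, 106.7]), array([71.6, 67.8]), 68.7) post [0.48529329 0.1752559  0.10464168]
tongue (array([412.1, 210.1]), array([66.4, 75.7]), 66.4) 224
```

Request:
{"fn": "step_arm", "kwargs": {"fingers": [-0.1,-0.1,-0.1,-0.1,-0.1,0.9,0.9,0.9,0.9,0.9], "travel": [[0.007,0,0.15],[0,0,0.25],[0,0,0.25],[0,0,0.15],[0,0,0],[0,0,0],[0,0,0],[0,0,0],[0,0,0],[0,0,0]], "twist": [0,0,0,0,0,0,0,0,0,0], "force": 40}}

```text
time_s: 15.0
position: [0.4838, 0.1753, 0.065]
tool_rot: [[-0.927, 0.376, 0.002], [0.376, 0.927, 0.0], [-0.002, 0.001, -1.0]]
ft_force: [-0.5, -0.0, 5.7]
grip_width: 0.0149
gripper_force: 39.0
```

Run:
```python
from h import *
s=monitor.observe(); R=np.array(s["tool_rot"]); p=np.array(s["position"]); print(p,s["ft_force"],s["grip_width"],s["gripper_force"])
c=np.array([.5675,.1415]); v=p[:2]-c; a0=np.degrees(np.arctan2(v[1],v[0])); print("r",np.hypot(*v),"ang",a0)
# ccw path at r=0.09 to -23.3 (=336.7)
A=np.linspace(a0,336.7,19); P=c+.09*np.c_[np.cos(np.radians(A)),np.sin(np.radians(A))]; P[0]=p[:2]
D=np.diff(P,axis=0); 
for a,q,t in zip(A[1:],P[1:],(D@R[:2,:2])*10): print(round(a,1),np.round(q,4),np.round(t,3))
```

```text
[0.4837561  0.17528932 0.06503191] [-0.54229521 -0.00908626  5.72762405] 0.01489807056454111 38.952099680900574
r 0.09030370114862867 ang 158.02671724107387
168.0 [0.4795 0.1603] [-0.017 -0.155]
177.9 [0.4776 0.1448] [-0.04 -0.15]
187.8 [0.4783 0.1293] [-0.066 -0.141]
197.7 [0.4818 0.1141] [-0.089 -0.128]
207.7 [0.4878 0.0997] [-0.11  -0.111]
217.6 [0.4962 0.0866] [-0.127 -0.09 ]
227.5 [0.5067 0.0751] [-0.141 -0.067]
237.4 [0.5191 0.0656] [-0.15  -0.041]
247.4 [0.5329 0.0584] [-0.155 -0.015]
257.3 [0.5477 0.0537] [-0.155  0.012]
267.2 [0.5631 0.0516] [-0.151  0.039]
277.1 [0.5787 0.0522] [-0.142  0.064]
287.1 [0.5939 0.0555] [-0.129  0.088]
297.0 [0.6084 0.0613] [-0.112  0.108]
306.9 [0.6216 0.0695] [-0.091  0.126]
316.8 [0.6332 0.0799] [-0.068  0.14 ]
326.8 [0.6428 0.0922] [-0.043  0.15 ]
336.7 [0.6502 0.1059] [-0.017  0.155]
```

Request:
{"fn": "step_arm", "kwargs": {"fingers": [0.9,0.9,0.9,0.9,0.9,0.9,0.9,0.9], "travel": [[-0.006,-0.078,0],[-0.011,-0.077,0],[-0.017,-0.076,0],[-0.023,-0.074,0],[-0.03,-0.072,0],[-0.036,-0.069,0],[-0.042,-0.066,0],[-0.047,-0.062,0]], "twist": [0,0,0,0,0,0,0,0]}}

```text
time_s: 16.0
position: [0.4815, 0.114, 0.065]
tool_rot: [[-0.927, 0.376, 0.001], [0.376, 0.927, 0.0], [-0.001, 0.001, -1.0]]
ft_force: [-1.6, 1.3, 7.0]
grip_width: 0.0146
gripper_force: 39.5
```

```bash
cat > arc.py <<'E'
from h import *
import sys
from m import near,circ,clouds
s=monitor.observe(); R=np.array(s["tool_rot"]); p=np.array(s["position"]); print(s["time_s"],np.round(p,4),"ft world",np.round(s["ft_force"],1),"tool",np.round(R.T@np.array(s["ft_force"]),1),s["grip_width"],s["gripper_force"])
c=np.array([.5675,.1415]); v=p[:2]-c; a0=np.degrees(np.arctan2(v[1],v[0]))%360; print("r",round(np.hypot(*v),4),"ang",round(a0,2), "radial F",np.round(np.array(s["ft_force"])[:2]@v/np.hypot(*v),1))
n=int(sys.argv[1]); A=np.linspace(a0,float(sys.argv[2]),n+1)
P=c+.09*np.c_[np.cos(np.radians(A)),np.sin(np.radians(A))]; P[0]=p[:2]
print(np.round(np.diff(P,axis=0)@R[:2,:2]*10,3).tolist())
E
python3 arc.py 10 247.4
```

```text
16.0 [0.4815 0.114  0.065 ] ft world [-1.6  1.3  7. ] tool [ 2.   0.6 -7. ] 0.014621901132909067 39.5214056968689
r 0.0903 ang 197.71 radial F 1.2
[[-0.055, -0.056], [-0.057, -0.053], [-0.062, -0.048], [-0.066, -0.042], [-0.069, -0.036], [-0.072, -0.03], [-0.074, -0.024], [-0.076, -0.017], [-0.077, -0.011], [-0.078, -0.004]]
```

Turning smoothly and the forces are small, so I carry on.

Request:
{"fn": "step_arm", "kwargs": {"fingers": [0.9,0.9,0.9,0.9,0.9,0.9,0.9,0.9,0.9,0.9], "travel": [[-0.053,-0.057,0],[-0.057,-0.053,0],[-0.062,-0.048,0],[-0.066,-0.042,0],[-0.069,-0.036,0],[-0.072,-0.03,0],[-0.074,-0.024,0],[-0.076,-0.017,0],[-0.077,-0.011,0],[-0.078,-0.004,0]], "twist": [0,0,0,0,0,0,0,0,0,0]}}

```text
time_s: 17.25
position: [0.5329, 0.0583, 0.065]
tool_rot: [[-0.927, 0.376, 0.001], [0.376, 0.927, -0.0], [-0.001, 0.0, -1.0]]
ft_force: [-0.3, 0.2, 6.7]
grip_width: 0.0147
gripper_force: 39.5
```

```bash
python3 arc.py 10 297
```

```text
17.25 [0.5329 0.0583 0.065 ] ft world [-0.3  0.2  6.7] tool [ 0.3  0.1 -6.7] 0.014725902172863934 39.495506286621094
r 0.0901 ang 247.42 radial F -0.1
[[-0.078, 0.004], [-0.077, 0.009], [-0.076, 0.016], [-0.075, 0.023], [-0.072, 0.029], [-0.069, 0.035], [-0.066, 0.041], [-0.062, 0.047], [-0.058, 0.052], [-0.053, 0.057]]
```

Request:
{"fn": "step_arm", "kwargs": {"fingers": [0.9,0.9,0.9,0.9,0.9,0.9,0.9,0.9,0.9,0.9], "travel": [[-0.078,0.004,0],[-0.077,0.009,0],[-0.076,0.016,0],[-0.075,0.023,0],[-0.072,0.029,0],[-0.069,0.035,0],[-0.066,0.041,0],[-0.062,0.047,0],[-0.058,0.052,0],[-0.053,0.057,0]], "twist": [0,0,0,0,0,0,0,0,0,0]}}

```text
time_s: 18.5
position: [0.6084, 0.0616, 0.0651]
tool_rot: [[-0.927, 0.376, 0.001], [0.376, 0.927, -0.001], [-0.001, 0.0, -1.0]]
ft_force: [-0.4, -0.5, 6.0]
grip_width: 0.0147
gripper_force: 39.5
```

```bash
python3 arc.py 9 336.7
```

```text
18.5 [0.6084 0.0616 0.0651] ft world [-0.4 -0.5  6. ] tool [ 0.2 -0.6 -6. ] 0.014699776924487977 39.453014731407166
r 0.0898 ang 297.13 radial F 0.3
[[-0.044, 0.053], [-0.039, 0.057], [-0.034, 0.06], [-0.03, 0.062], [-0.025, 0.064], [-0.02, 0.066], [-0.015, 0.067], [-0.009, 0.068], [-0.004, 0.069]]
```

Request:
{"fn": "step_arm", "kwargs": {"fingers": [0.9,0.9,0.9,0.9,0.9,0.9,0.9,0.9,0.9,0.9], "travel": [[-0.044,0.053,0],[-0.039,0.057,0],[-0.034,0.06,0],[-0.03,0.062,0],[-0.025,0.064,0],[-0.02,0.066,0],[-0.015,0.067,0],[-0.009,0.068,0],[-0.004,0.069,0],[0,0,0]], "twist": [0,0,0,0,0,0,0,0,0,0]}}

```text
time_s: 19.75
position: [0.6501, 0.1064, 0.0651]
tool_rot: [[-0.927, 0.376, 0.002], [0.376, 0.927, 0.0], [-0.002, 0.001, -1.0]]
ft_force: [-0.1, 1.5, 5.7]
grip_width: 0.0147
gripper_force: 39.3
```

```bash
python3 arc.py 1 336.7
python3 - <<'E'
from m import *
for n,(c,col,p,d) in clouds().items():
    for nm,q in(("potrim",near(c,.4845,.177,.06,.050,.060)),("bush",near(c,.4845,.177,.03,.068,.078)),("ptr",near(c,.436,.198,.045,.027,.034)),("post",near(c,.65,.106,.03,.1,.108))):
        print(n,nm,len(q),rect(q) if len(q)>9 else 0,np.round(q.mean(0),4) if len(q) else 0)
    if n=="top": cv2.imwrite("pics/top5.png",cv2.resize(p[140:295,225:350],(484,600),interpolation=cv2.INTER_CUBIC))
    else: cv2.imwrite("pics/sc5.png",cv2.resize(p[150:270,290:420],(650,600),interpolation=cv2.INTER_CUBIC))
E
```

```text
19.75 [0.6501 0.1064 0.0651] ft world [-0.1  1.5  5.7] tool [ 0.6  1.3 -5.7] 0.014674366477191171 39.33356165885925
r 0.0897 ang 336.97 radial F -0.7
[[-0.003, -0.004]]
top potrim 6 0 [0.4723 0.2159 0.0568]
top bush 0 0 0
top ptr 13 (array([444.6, 227. ]), array([ 6.9, 61.9]), 83.2) [0.4295 0.2278 0.0305]
top post 0 0 0
scene potrim 160 (array([484.4, 176.2]), array([70.2, 69.5]), 66.1) [0.4869 0.1771 0.0542]
scene bush 18 (array([484.9, 175.2]), array([13.9, 14.4]), 63.3) [0.4855 0.1756 0.0707]
scene ptr 99 (array([439. , 206.7]), array([54.1, 78.1]), 73.3) [0.4272 0.2068 0.0305]
scene post 11 (array([656.8,  99.5]), array([19.3, 26.2]), 8.8) [0.6545 0.0982 0.1039]
```

View pics/sc5.png

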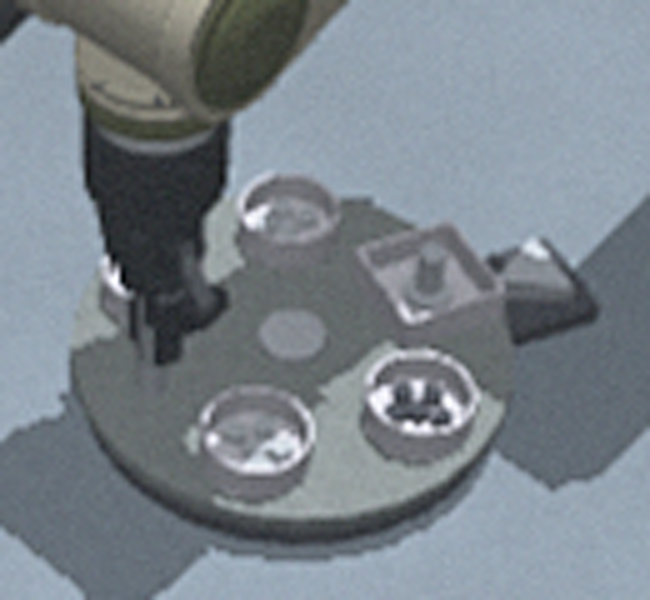

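View pics/top5.png

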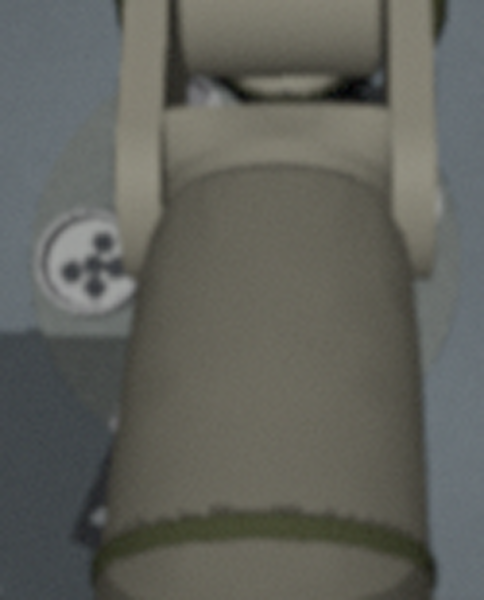

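The scene view shows the square pot at about (430,275) with the bush upright in it, next to the pointer at (540,270). The top view is blocked by the arm. I will refine the pointer's direction from the first pictures before trimming.

```bash
cat > ptr.py <<'E'
from m import *
def blob(img,name,z,ctr,rad,thr=None):
    g=cv2.cvtColor(img,cv2.COLOR_BGR2GRAY); S=4
    c=optics.get_calibration(name); T=np.linalg.inv(np.array(c["world_from_camera"]))
    # orthophoto at height z, 0.5 mm/px
    N=int(2*rad/.0005); yy,xx=np.mgrid[0:N,0:N]; X=np.c_[(ctr[0]-rad+xx*.0005).ravel(),(ctr[1]-rad+yy*.0005).ravel(),np.full(N*N,z)]
    q=X@T[:3,:3].T+T[:3,3]; q=q*[1,-1,-1]
    uv=cv2.projectPoints(q,np.zeros(3),np.zeros(3),K(c),np.array(c["distortion"],float))[0].reshape(N,N,2).astype(np.float32)
    return cv2.remap(g,uv[...,0],uv[...,1],cv2.INTER_CUBIC)
E
python3 - <<'E'
from ptr import *
ims=[]
for n in("top","scene"):
    im=cv2.imread(f"pics/{n}0.png")
    o=blob(im,n,.03,(.43,.2),.05); ims.append(o)
    t,b=cv2.threshold(cv2.GaussianBlur(o,(9,9),0),0,255,cv2.THRESH_OTSU)
    for thr in (t,t+15,t+30):
        b=((o>thr)*255).astype(np.uint8); k,l,st,ce=cv2.connectedComponentsWithStats(b)
        i=l[100,100] or 1+np.argmax(st[1:,4]); cs=cv2.findContours((l==i).astype(np.uint8),0,2)[0][0]
        tri=cv2.minEnclosingTriangle(cs)[1].reshape(-1,2)*.0005+[.38,.15]
        print(n,thr,st[i,4],"cen",np.round(ce[i]*.0005+[.38,.15],4),"tri",np.round(tri,4).tolist())
    # hub
    h=blob(im,n,.039,(.5675,.1415),.03); ims.append(cv2.resize(h,(200,200)))
for n,(c,col,p,d) in clouds().items():
    if n=="scene":
        cv2.imwrite("pics/scene_end.png",p); np.save("dend.npy",d)
        ims.append(blob(p,n,.03,(.43,.2),.05)); ims.append(cv2.resize(blob(p,n,.056,(.4845,.1765),.05),(200,200)))
cv2.imwrite("pics/ortho.png",cv2.resize(np.hstack([np.vstack(ims[i:i+2]) for i in(0,2,4)])[::-1],(600,400)))
E
```

```text
top 89.0 5017 cen [0.4177 0.2075] tri [[0.392, 0.189], [0.4143, 0.239], [0.447, 0.1949]]
top 104.0 4496 cen [0.4177 0.2075] tri [[0.3936, 0.1901], [0.4147, 0.2375], [0.4452, 0.1954]]
top 119.0 4007 cen [0.4178 0.2075] tri [[0.3949, 0.1909], [0.415, 0.236], [0.4435, 0.1961]]
scene 126.0 25258 cen [0.4201 0.1938] tri [[0.38, 0.1181], [0.38, 0.2584], [0.5399, 0.2184]]
scene 141.0 23833 cen [0.4193 0.1936] tri [[0.38, 0.1206], [0.38, 0.2586], [0.5369, 0.2167]]
scene 156.0 4336 cen [0.418  0.2061] tri [[0.3901, 0.1856], [0.4166, 0.2358], [0.4447, 0.196]]
```

View pics/ortho.png

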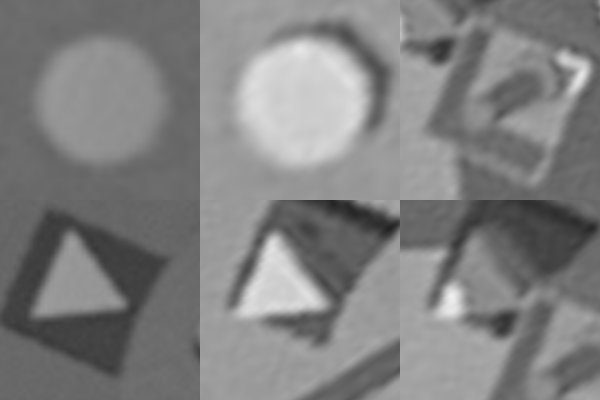

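The orthophotos give the pointer triangle clearly in the first top view, with its tip at about (0.445,0.195) and centroid at (0.418,0.2075). That puts the base yaw near -24°. Now I fit the disc yaw.

Run:
```python
from ptr import *
tcp=np.array([(0.4838,0.1753),(0.4815,0.1140),(0.5329,0.0583),(0.6084,0.0616),(0.6501,0.1064)]); print("tcp circle",np.round(circ(tcp),4))
for n in("top","scene"):
    im=cv2.imread(f"pics/{n}0.png"); o=blob(im,n,.039,(.5675,.1415),.028)
    t,b=cv2.threshold(o,0,255,cv2.THRESH_OTSU); k,l,st,ce=cv2.connectedComponentsWithStats(b); i=1+np.argmax(st[1:,4]); print(n,"hub0",np.round(ce[i]*.0005+[.5395,.1135],4),st[i,4])
def sq(c,axis):
    def res(a):
        y=a[2]; R=np.array([[np.cos(y),-np.sin(y)],[np.sin(y),np.cos(y)]]); q=np.abs((c[:,:2]-a[:2])@R)
        return np.maximum(q[:,0],q[:,1])-.0315
    best=least_squares(res,[*c.mean(0)[:2],np.radians(axis)],loss="soft_l1",f_scale=.001,x_scale=[.01,.01,.1])
    return np.round(best.x[:2],4),round(np.degrees(best.x[2]),2),len(c),round(np.median(np.abs(res(best.x)))*1000,2)
for k in range(3):
    p,d=optics.get_image("scene"); c=cloud("scene",d,np.ones(d.shape,bool))
    q=near(c,.4845,.1765,.05,.053,.0585); print("square",sq(q,-24))
    for name in("front","square_pot","base","turntable","bush"):
        r=models.landmark_of("scene",name)
        if r and k==0: print(name,round(r[0]["confidence"],2),np.round(r[0]["point"],1),at_z("scene",[r[0]["point"]],{"base":0,"turntable":.02}.get(name,.036)).round(4))
    t=near(c,.569,.1425,.15,.027,.036); a=np.arctan2(t[:,1]-.1425,t[:,0]-.569); r=np.hypot(t[:,1]-.1425,t[:,0]-.569)
    b=(a*36/np.pi).astype(int); rim=np.array([t[b==k][np.argmax(r[b==k])] for k in np.unique(b)]); print("disc",np.round(circ(rim),4))
```

```text
tcp circle [0.5672 0.1415 0.09  ]
top hub0 [0.5674 0.1411] 4528
scene hub0 [0.5677 0.1404] 4591
square (array([0.4849, 0.1762]), np.float64(-23.47), 97, np.float64(1.39))
front 0.75 [373.9 206.5] [[0.4828 0.1694 0.036 ]]
square_pot 0.71 [344.5 227.4] [[0.6065 0.1595 0.036 ]]
base 0.85 [342.8 226.8] [[0.5828 0.1348 0.    ]]
turntable 0.65 [346.5 219.6] [[0.5679 0.1352 0.02  ]]
bush 0.62 [256.2 155.6] [[ 0.5653 -0.2713  0.036 ]]
disc [0.57   0.1434 0.1272]
square (array([0.4849, 0.1764]), np.float64(-23.13), 107, np.float64(1.24))
disc [0.5699 0.1433 0.1274]
square (array([0.485 , 0.1763]), np.float64(-23.22), 101, np.float64(1.26))
disc [0.5699 0.1432 0.1274]
```

The disc yaw comes out at about -23.2° against -24.0° for the base, so I trim it by about -0.8°, which is -1.2 mm along tool y.

Request:
{"fn": "step_arm", "kwargs": {"fingers": [0.9,0.9,0.9,0.9,0.9], "travel": [[0,-0.006,0],[0,-0.006,0],[0,0,0],[0,0,0],[0,0,0]], "twist": [0,0,0,0,0]}}

```text
time_s: 21.48
position: [0.6493, 0.1048, 0.0651]
tool_rot: [[-0.927, 0.376, 0.001], [0.376, 0.927, 0.0], [-0.001, 0.001, -1.0]]
ft_force: [0.1, -0.7, 5.7]
grip_width: 0.015
gripper_force: 39.3
```

```bash
python3 arc.py 1 336.15
python3 - <<'E'
from h import *
s=monitor.observe(); print(s["time_s"],np.abs(s["qvel"]).max())
p,d=optics.get_image("scene"); cv2.imwrite("pics/final.png",cv2.resize(p[90:280,200:460],(800,585),interpolation=cv2.INTER_CUBIC))
E
```

```text
21.475 [0.6493 0.1048 0.0651] ft world [ 0.1 -0.7  5.7] tool [-0.4 -0.6 -5.7] 0.014984688927231201 39.329105615615845
r 0.0897 ang 335.85 radial F 0.4
[[-0.003, 0.005]]
21.475 0.16309528153177183
```

View pics/final.png

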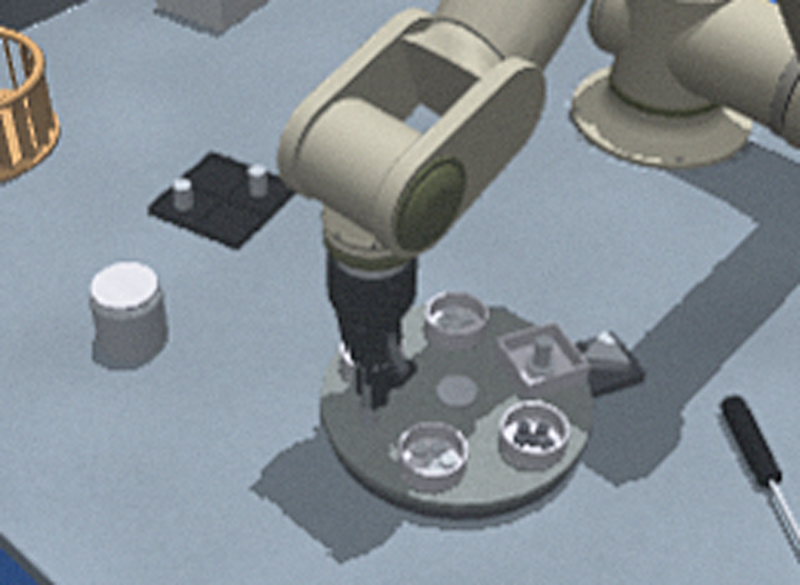

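The final view shows the bush upright in the pot at (540,355), lined up with the pointer at (612,360). The gripper is on the post, and the nut, roller, tin and screwdriver are where they were.

```bash
python3 -c "
from rig import close_job
print(close_job())"
```

```text
the job is handed in; nothing more can be done
None
```

I set the bush upright in the square pot and turned the turntable until that pot was within about 1° of the pointer by my measurement; I handed the job in at about 21.5 s with the gripper still holding the post and the nut, roller, tin and screwdriver left alone.

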